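# Move the spindle over to the full solder reel

### The arm

A 6-joint arm with a two-finger parallel gripper is mounted at the origin on the work surface. World frame = base frame: x ahead of the robot, y to its left, z up, the work surface at z = 0. Lengths are in mm, angles in rad, forces in N, time in s.
With the tool pointing down it reaches from about 350 to 875 mm from the base axis. Payload 4.2 kg.
Tool frame: the origin (TCP) lies midway between the tips of the shut fingers; the grasp point (between the pads) lies 19 mm behind it; x points along the fingers, y is the direction in which the jaws open and shut, and the axes are right-handed (so a half turn about x gives the same grasp; the last joint's range is limited). The gripper opens to 85 mm and grips with 20 to 120 N. Pads are 22 mm wide; open, the fingers measure 114 mm over their backs; the gripper's body (76 mm by 85 mm) begins 54 mm behind the grasp point. The pads swing forward as they close: fully open they stand 13 mm farther back than shut.
Start: joints at [-0.957, 0.385, 0.008, 0, -1.194, -0.259], TCP at [217.141, -586.045, 231.312] pointing down, gripper open.
Joint ranges: [-3.14, 3.14], [-1.21, 2.06], [-1.07, 1.41], [-3.16, 2.05], [-2.99, -0.16], [-3.1, 3.1]. Speed limits (rad/s): [2.79, 2.79, 3.14, 3.14, 3.14, 3.14].

### API

Orientations are given as a unit quaternion [x, y, z, w].
In Python, from bench import readout, imaging, arm gives the robot as it stands.
- The arm moves only by the tool arm_command, never from a script. Its argument "increments" is a list of rows, each a list of 3 entries, a list of its own where there are three numbers: the turn, a rotation vector about the world's x, y, z in degrees, then the shift along the world's x, y, z in mm, then the closure, from 0 (fully open) to 1 (shut). In form: [[[ax, ay, az], [tx, ty, tz], fingers], ...]. A call has exactly 5 rows; each row is the pose to reach, as a shift and turn from the pose measured when the call began; what a row does not reach only later rows make up. A row lasts 1/10 s, in which the tool goes at most 50 mm and 8.59 degrees, less where a joint would pass 70% of its speed; a pose out of reach is approached as far as the arm can. A call with a gripper value outside its range is refused whole. The fingers move at their own pace and stop on an object; the grip force is fixed at half the most. Time passes only in rows, so rows that repeat a pose let the fingers close, or fill a call up. It gives the time, the measured TCP pose, the force and the opening at its end, in the units of the state.
- readout.read_state(): the state, without advancing time (a new reading comes with each control period).
- imaging.get_image(name): name is "scene" or "top" or "wrist"; returns (picture, depth): 420x560x3 uint8, blue, green, red; 420x560 float32, mm along the optical axis (not along the pixel's ray), 0 where there is no reading.
- imaging.camera_info(name): a dict with "vfov" (degrees; the focal length in pixels is half the picture's height over the tangent of half this angle, whatever the lens; pixels are square), "cx", "cy" (the principal point, pixels), "D" ([k1, k2, p1, p2, k3] as OpenCV has them; the pictures are not rectified), "eye" and "rotation" of the camera in the world; the wrist camera has in their place "T_tool_cam" (4x4, takes a point from camera to tool coordinates, whose origin is the TCP and whose axes are the tool frame's). Camera axes: x right, y down, z forward; pixel columns grow to the right and rows downward; lengths in mm; the calibration is good to about 2 mm. A picture is of the moment at which its call begins: read the wrist's pose just before it. camera_info takes no time and is no camera call.
- arm.job_done(): hands the job in, once; it reports no verdict.
The state is a dict: "clock": time; "joints": joint angles; "joint_vel": joint speeds; "joint_efforts": joint torques, N m; "position": TCP position; "ee_rot": TCP orientation; "contact_force": force on the tool from outside, world axes, zero at the start; "wrist_torque": the same for the moment, N m; "gripper_width": finger opening in mm.
Only numpy, scipy, OpenCV 4.12 (cv2) and the standard library are available. Lean on these libraries where they do the work, as an engineer would, in place of code of your own. Each camera call takes 0.05 s, during which the arm holds its last target. There are 200 camera calls.

### The job

One reel in the three-seat solder dispenser is empty. Pull the spindle straight up out of the empty reel and lower its rod, without dropping it, through the centre hole of the full reel (the one wound with solder nearly out to its flanges) until its steel disc rests flat on that reel, then let go. Leave all three reels in their seats.

Things in the scene. Friction and masses are not known exactly. Their poses are not given: they have to be found in the camera images.
- spindle: Steel rod with a disc and black grip, one piece, about 120 g. Origin: centre of the rod's lower end; z up its axis. Rod 10 mm across, bevelled end, z 0 to 72 mm; disc 56 mm across, z 72 to 77; black round grip 28 mm across, z 77 to 119 (hold at about 103). At first upright in the empty reel, its disc resting on that reel's top, rod end 4 mm above the bench.
- full_reel: Clear plastic reel with a black hub, lying flat (axis upright), wound with bright solder to 75 mm across; loose, 0.9 kg. Flanges 80 mm across, 60 mm high, through hole 30 mm across. Origin: centre of its underside, 16 mm above the bench; z up, its top at 60 mm. The plate under it has a 40 mm square hole: the rod end hangs free, 12 mm below the underside, when the disc is down.
- part_reel: Same reel, with solder wound only to 52 mm across, in another seat of the dispenser: not to be used. Same size, hole and origin as the full reel.
- empty_reel: Same reel without solder, bare black 38 mm hub, about 0.15 kg; the spindle is in it at first. Same size, hole and origin as the full reel. The reels sit loosely in three seats in a row, 100 mm apart, on a fixed grey plate 110 by 312 by 16 mm; which reel is in which seat changes. Nothing within 60 mm of the plate is taller than the reels.
Mind the look-alikes: they are no part of the job. What is shaped like the spindle but green is not meant.

How it is judged:
By the outcome, as a careful person would: the job done as asked, in the order asked, and still so for the second after the job is handed in, with the robot touching nothing.
It also fails if it takes over 38 s, if anything falls off the work surface, if the arm or the gripper's body presses on something with over 40 N, if the wrist force passes 120 N, or if a joint passes its speed limit or range.

## Working session

There is one attempt and no reset: what is moved stays moved. The work goes in short steps, Python scripts to look and compute and a tool call to move; the robot and the scene stay as the last step left them, time stands still between calls to the robot, and variables do not carry over. Pictures are saved under pics/ and viewed, about 8 in all and at most 12, crops included, and the job is handed in when it is done.

Besides the shell and the picture viewer there is one more tool, called after "Emit:" by a JSON object that holds its "name" and its "arguments". arm_command: Moves the arm, as the interface text tells. Its arguments: {"type":"object","properties":{"increments":{"type":"array","items":{"type":"array"}}},"required":["increments"]}

```bash
mkdir -p pics; ls; cat > h.py <<'E'
import numpy as np, cv2
from bench import readout, imaging, arm
from scipy.spatial.transform import Rotation as R
def snap(name):
    s=readout.read_state(); im,d=imaging.get_image(name); c=imaging.camera_info(name)
    f=210/np.tan(np.radians(c["vfov"])/2)
    K=np.array([[f,0,c["cx"]],[0,f,c["cy"]],[0,0,1.]])
    if "T_tool_cam" in c:
        T=np.array(c["T_tool_cam"]); Rt=R.from_quat(s["ee_rot"]).as_matrix()
        Rc=Rt@T[:3,:3]; e=Rt@T[:3,3]+np.array(s["position"])
    else:
        Rc=np.array(c["rotation"]); e=np.array(c["eye"])
        if Rc.shape!=(3,3): Rc=R.from_quat(Rc).as_matrix()
    return im,d,(K,np.array(c["D"],float),Rc,e)
def rays(px,cam):
    K,D,Rc,e=cam
    n=cv2.undistortPoints(np.asarray(px,np.float64).reshape(-1,1,2),K,D)[:,0]
    return np.c_[n,np.ones(len(n))]@Rc.T
def onplane(px,cam,z):
    r=rays(px,cam); e=cam[3]; return e+r*((z-e[2])/r[:,2])[:,None]
def bydepth(px,d,cam):
    px=np.asarray(px,int).reshape(-1,2); return cam[3]+rays(px,cam)*d[px[:,1],px[:,0]][:,None]
E
python3 - <<'E'
from h import *
import pickle
o={}
for n in("scene","top"):
    o[n]=snap(n); cv2.imwrite(f"pics/{n}0.png",o[n][0]); print(n,o[n][2][3],o[n][2][2].round(2).tolist(),o[n][2][1])
pickle.dump(o,open("o.pkl","wb"))
s=readout.read_state();print(s)
E
```

```text
pics
scene [907.62535995 -90.20132253 565.62580622] [[0.39, 0.76, -0.52], [0.92, -0.32, 0.21], [-0.01, -0.56, -0.83]] [-0.00475747  0.          0.          0.          0.        ]
top [495.415115    46.92258089 694.5995475 ] [[-0.01, -0.99, 0.12], [-1.0, 0.01, -0.0], [0.0, -0.12, -0.99]] [-0.00494979  0.          0.          0.          0.        ]
{'clock': 0.1, 'joints': array([-9.57402498e-01,  3.85490476e-01,  6.74962870e-03, -3.94823382e-04,
       -1.19397241e+00, -2.58596271e-01]), 'joint_vel': array([ 0.00212808, -0.00160018,  0.00462609, -0.00080727, -0.00037195,
       -0.00036833]), 'joint_efforts': array([-4.69540191e-04, -3.93319774e+01,  1.88929081e+01,  4.19795841e+00,
       -2.60563487e-03, -2.76954992e-07]), 'position': array([ 216.95205788, -585.58949985,  230.32535438]), 'ee_rot': array([-0.12406311,  0.69618685,  0.12540136,  0.69584964]), 'contact_force': array([-1.02685352, -0.17040648,  0.57918572]), 'wrist_torque': array([ 0.02095782,  0.01316129, -0.00968045]), 'gripper_width': 85.41753839236841}
```

View pics/scene0.png

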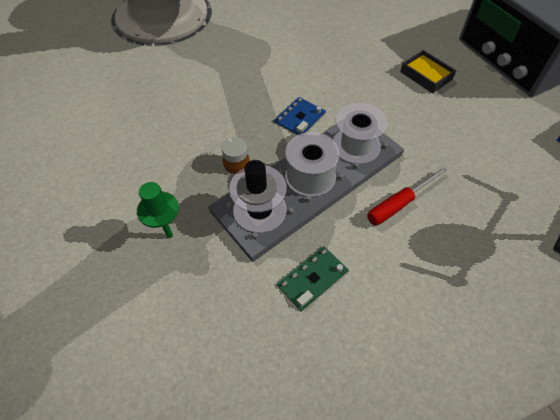

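View pics/top0.png

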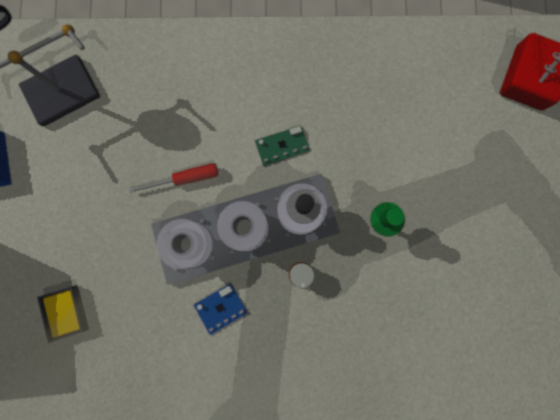

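The scene view shows the black grip at (256,175) in the empty reel at one end. The middle reel (312,165) is wound nearly to its flanges, so it is the full one. The far reel (361,135) is the part reel, and the green look-alike stands off the plate. In the top view these are grip (305,204), full reel (242,226) and part reel (184,243).

```bash
python3 - <<'E'
from h import *
import pickle
im,d,cam=pickle.load(open("o.pkl","rb"))["top"]
v,u=np.mgrid[0:420,0:560]; px=np.c_[u.ravel(),v.ravel()]
P=bydepth(px,d,cam).reshape(420,560,3)
def fit(cx,cy,r,z0,z1):
    m=(np.hypot(u-cx,v-cy)<r)&(P[...,2]>z0)&(P[...,2]<z1)
    c=max(cv2.findContours(m.astype(np.uint8),0,1)[0],key=cv2.contourArea)
    (x,y),rr=cv2.minEnclosingCircle(c); p=P[m]; zc=np.median(p[:,2])
    w=onplane([[x,y],[x+rr,y]],cam,zc); return (x,y,rr),m.sum(),zc,w[0],np.linalg.norm(w[1]-w[0])*2, (p.min(0)[:2]+p.max(0)[:2])/2
for n,a in dict(grip=(305,204,25,112,132),full=(242,226,36,70,82),part=(184,243,36,70,82),empty=(302,210,36,66,86)).items(): print(n,fit(*a))
E
```

```text
grip ((305.0714416503906, 202.85714721679688, 9.374664306640625), np.int64(280), np.float64(122.77105473696412), array([571.65261329,   8.30426615, 122.77105474]), np.float64(27.747679225359043), array([571.90385486,   8.27963114]))
full ((242.13619995117188, 225.45079040527344, 25.029510498046875), np.int64(1687), np.float64(75.63551706218698), array([542.53838072, 105.80023326,  75.63551706]), np.float64(79.60769318683263), array([542.91243472, 105.40483362]))
part ((181.4275360107422, 243.5724639892578, 25.44205665588379), np.int64(1716), np.float64(75.56247388049479), array([514.63004528, 201.77005132,  75.56247388]), np.float64(80.503650479847), array([515.06706161, 192.00822678]))
empty ((302.17047119140625, 207.72935485839844, 24.8403377532959), np.int64(1604), np.float64(76.93836949192365), array([569.95952181,   9.96534322,  76.93836949]), np.float64(79.30709267304755), array([571.00137135,   9.26889374]))
```

Emit:
{"name": "arm_command", "arguments": {"increments": [[[0,0,0],[20,34,0],0],[[0,0,0],[44,74,0],0],[[0,0,0],[68,114,0],0],[[0,0,0],[92,154,0],0],[[0,0,0],[116,194,0],0]]}}

```text
clock: 0.6
position: [333.3, -389.8, 230.0]
ee_rot: [-0.124, 0.696, 0.125, 0.696]
contact_force: [0.3, 0.8, 0.3]
gripper_width: 85.3
```

Emit:
{"name": "arm_command", "arguments": {"increments": [[[0,0,0],[24,40,0],0],[[0,0,0],[48,80,0],0],[[0,0,0],[72,120,0],0],[[0,0,0],[96,160,0],0],[[0,0,0],[120,200,0],0]]}}

```text
clock: 1.1
position: [453.7, -187.9, 229.8]
ee_rot: [-0.124, 0.696, 0.126, 0.696]
contact_force: [1.1, -0.7, 0.7]
gripper_width: 85.7
```

Emit:
{"name": "arm_command", "arguments": {"increments": [[[0,0,0],[25,42,0],0],[[0,0,0],[53,88,0],0],[[0,0,0],[80,133,0],0],[[0,0,0],[104,173,0],0],[[0,0,0],[118,196,0],0]]}}

```text
clock: 1.6
position: [572.8, 11.1, 229.2]
ee_rot: [-0.124, 0.696, 0.126, 0.695]
contact_force: [0.5, -0.2, -0.8]
gripper_width: 85.5
```

```bash
python3 - <<'E'
from h import *
im,d,cam=snap("wrist"); s=readout.read_state(); print(s["position"],cam[3],cam[2].round(2).tolist())
cv2.imwrite("pics/w1.png",im)
v,u=np.mgrid[0:420,0:560]
P=bydepth(np.c_[u.ravel(),v.ravel()],d,cam).reshape(420,560,3)
np.save("P.npy",P)
m=(np.hypot(P[...,0]-571.7,P[...,1]-8.3)<30)&(P[...,2]>110)&(P[...,2]<135)
if m.any():
    c=max(cv2.findContours(m.astype(np.uint8),0,1)[0],key=cv2.contourArea)
    (x,y),r=cv2.minEnclosingCircle(c); w=onplane([[x,y],[x+r,y]],cam,123); print(x,y,r,m.sum(),np.median(P[m][:,2]),w[0],2*np.linalg.norm(w[1]-w[0]))
E
```

```text
[574.86197306  13.40893065 228.81466627] [505.56008519 -14.72405503 372.31669686] [[-0.35, 0.9, 0.26], [0.94, 0.33, 0.1], [0.0, 0.28, -0.96]]
277.6893615722656 200.04437255859375 20.455934524536133 1253 123.18072969755059 [570.9631035    8.67023404 123.        ] 28.70597688786199
```

View pics/w1.png

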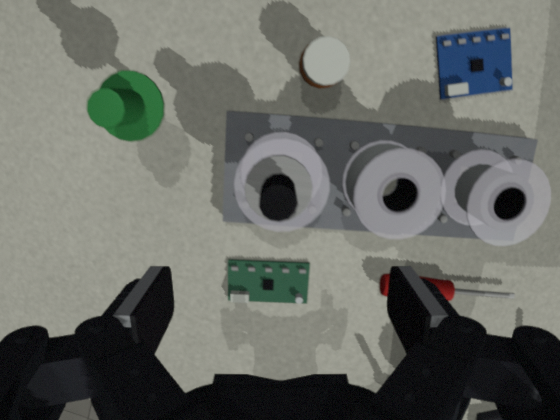

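The wrist view shows the black grip at (278,200) and the full reel at (400,193). Both views put the grip axis at about (571.3, 8.5) with its top at z = 123, as expected.

Emit:
{"name": "arm_command", "arguments": {"increments": [[[0,0,0],[-3,-5,-10],0],[[0,0,0],[-3,-5,-35],0],[[0,0,0],[-3,-5,-65],0],[[0,0,0],[-3,-5,-85],0],[[0,0,0],[-3,-5,-85],0]]}}

```text
clock: 2.15
position: [568.5, 6.8, 139.9]
ee_rot: [-0.124, 0.699, 0.127, 0.693]
contact_force: [0.0, 0.3, -0.5]
gripper_width: 85.4
```

Emit:
{"name": "arm_command", "arguments": {"increments": [[[0,0,0],[2,1,-15],0],[[0,0,0],[2,1,-32],0],[[0,0,0],[2,1,-45],0],[[0,0,0],[2,1,-50],0],[[0,0,0],[2,1,-50],0]]}}

```text
clock: 2.65
position: [570.2, 7.4, 89.7]
ee_rot: [-0.124, 0.699, 0.126, 0.693]
contact_force: [-0.2, 0.3, 0.2]
gripper_width: 85.2
```

```bash
cat > st.py <<'E'
from h import *
s=readout.read_state(); print(s["clock"],s["position"].round(1),R.from_quat(s["ee_rot"]).as_matrix().round(4).T.tolist(),s["contact_force"].round(1),s["joint_vel"].round(3),s["gripper_width"])
E
python3 st.py
```

```text
2.65 [570.2   7.4  89.7] [[-0.0098, 0.0012, -1.0], [-0.3491, 0.9371, 0.0045], [0.937, 0.3491, -0.0088]] [-0.2  0.3  0.2] [ 0.002 -0.014  0.02   0.007 -0.008  0.001] 85.17315671927709
```

Emit:
{"name": "arm_command", "arguments": {"increments": [[[0,-0.5,0],[1,1,-2],0],[[0,-0.5,0],[1,1,-2],0],[[0,-0.5,0],[1,1,-2],0.3],[[0,-0.5,0],[1,1,-2],0.6],[[0,-0.5,0],[1,1,-2],1]]}}

```text
clock: 3.15
position: [571.4, 8.5, 88.0]
ee_rot: [-0.125, 0.696, 0.126, 0.696]
contact_force: [0.6, 0.6, 0.1]
gripper_width: 44.1
```

Emit:
{"name": "arm_command", "arguments": {"increments": [[[0,0,0],[0,0,0],1],[[0,0,0],[0,0,0],1],[[0,0,0],[0,0,0],1],[[0,0,0],[0,0,0],1],[[0,0,0],[0,0,0],1]]}}

```text
clock: 3.65
position: [571.5, 8.5, 88.2]
ee_rot: [-0.125, 0.696, 0.126, 0.696]
contact_force: [-0.3, -0.4, 2.3]
gripper_width: 26.6
```

```bash
python3 st.py
```

```text
3.65 [571.5   8.5  88.2] [[-0.0002, 0.0013, -1.0], [-0.3493, 0.937, 0.0013], [0.937, 0.3493, 0.0003]] [-0.3 -0.4  2.3] [-0.    -0.    -0.001  0.     0.002 -0.   ] 26.58156598970995
```

Gripped cleanly. Next is a slow lift straight up.

Emit:
{"name": "arm_command", "arguments": {"increments": [[[0,0,0],[0,0,4],1],[[0,0,0],[0,0,10],1],[[0,0,0],[0,0,18],1],[[0,0,0],[0,0,26],1],[[0,0,0],[0,0,34],1]]}}

```text
clock: 4.15
position: [571.7, 8.6, 123.1]
ee_rot: [-0.125, 0.696, 0.126, 0.696]
contact_force: [0.2, 0.5, -1.1]
gripper_width: 26.2
```

Emit:
{"name": "arm_command", "arguments": {"increments": [[[0,0,0],[0,0,10],1],[[0,0,0],[0,0,22],1],[[0,0,0],[0,0,34],1],[[0,0,0],[0,0,46],1],[[0,0,0],[0,0,58],1]]}}

```text
clock: 4.65
position: [571.7, 8.6, 182.4]
ee_rot: [-0.125, 0.696, 0.126, 0.696]
contact_force: [0.4, -0.1, -1.4]
gripper_width: 26.6
```

Emit:
{"name": "arm_command", "arguments": {"increments": [[[0,0,0],[0,0,8],1],[[0,0,0],[0,0,12],1],[[0,0,0],[0,0,12],1],[[0,0,0],[0,0,12],1],[[0,0,0],[0,0,12],1]]}}

```text
clock: 5.15
position: [571.2, 8.5, 193.6]
ee_rot: [-0.125, 0.696, 0.126, 0.696]
contact_force: [-0.6, 0.3, -1.2]
gripper_width: 26.5
```

```bash
python3 st.py; python3 - <<'E'
from h import *
im,d,cam=snap("scene"); cv2.imwrite("pics/s1.png",cv2.resize(im[60:280,150:430],None,fx=2.5,fy=2.5))
im,d,cam=snap("wrist"); cv2.imwrite("pics/w2.png",im)
v,u=np.mgrid[0:420,0:560]
P=bydepth(np.c_[u.ravel(),v.ravel()],d,cam).reshape(420,560,3)
m=(np.hypot(P[...,0]-542.6,P[...,1]-105.6)<46)&(P[...,2]>70)&(P[...,2]<82)
c=max(cv2.findContours(m.astype(np.uint8),0,1)[0],key=cv2.contourArea)
p=onplane(c[:,0].astype(float),cam,76)[:,:2].astype(np.float32)
print(m.sum(),cv2.minEnclosingCircle(p),p.min(0),p.max(0))
h=((np.hypot(P[...,0]-542.6,P[...,1]-105.6)<25)&~m).astype(np.uint8)
c=max(cv2.findContours(h,0,1)[0],key=cv2.contourArea); p=onplane(c[:,0].astype(float),cam,76)[:,:2].astype(np.float32); print("hole",cv2.minEnclosingCircle(p),h.sum())
E
```

```text
5.15 [571.2   8.5 193.6] [[-0.0008, 0.0013, -1.0], [-0.3491, 0.9371, 0.0015], [0.9371, 0.3491, -0.0003]] [-0.6  0.3 -1.2] [-0.     0.001 -0.     0.003  0.    -0.002] 26.485755139997806
7171 ((542.8081665039062, 106.5044174194336), 40.04751968383789) [503.65073  66.60803] [582.4707  145.86827]
hole ((542.340576171875, 104.73085021972656), 14.376321792602539) 999
```

View pics/s1.png

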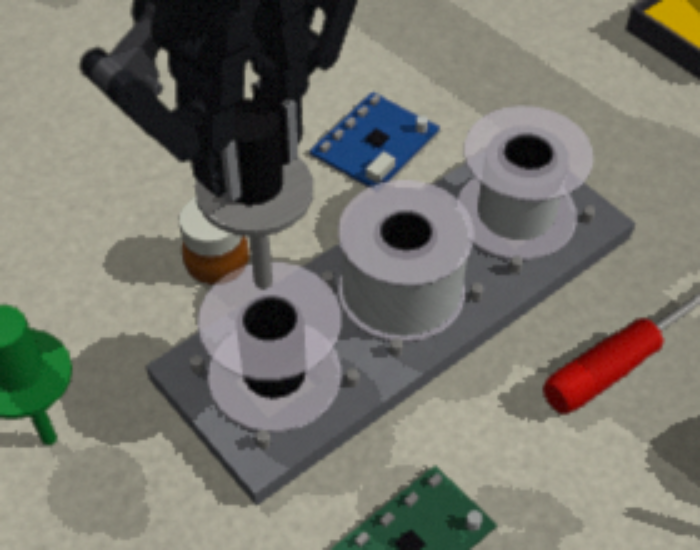

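View pics/w2.png

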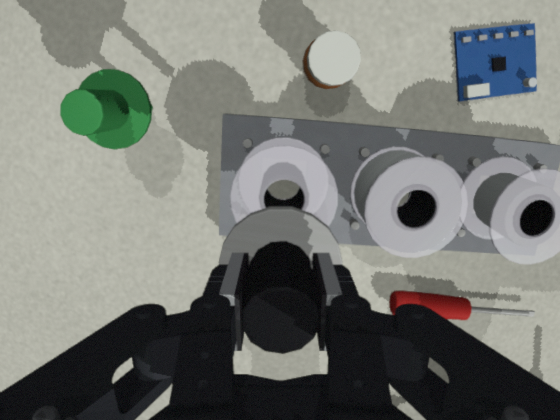

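Pictures: in the scene crop the spindle hangs upright, with the rod tip at (263,285) clear of the empty reel, which is still seated. In the wrist view the full reel's hole is at (416,209). Its centre is about (542.7, 105.8), and both views agree.

Emit:
{"name": "arm_command", "arguments": {"increments": [[[0,0,0],[-4,13,0],1],[[0,0,0],[-11,38,0],1],[[0,0,0],[-19,64,0],1],[[0,0,0],[-25,86,0],1],[[0,0,0],[-28.5,97,0],1]]}}

```text
clock: 5.75
position: [542.2, 107.4, 193.6]
ee_rot: [-0.126, 0.696, 0.127, 0.696]
contact_force: [-0.9, -0.5, -1.1]
gripper_width: 26.5
```

Emit:
{"name": "arm_command", "arguments": {"increments": [[[0,0,0],[0,0,0],1],[[0,0,0],[0,0,0],1],[[0,0,0],[0,0,0],1],[[0,0,0],[0,0,0],1],[[0,0,0],[0,0,0],1]]}}

```text
clock: 6.25
position: [542.3, 106.8, 193.5]
ee_rot: [-0.125, 0.696, 0.126, 0.696]
contact_force: [0.9, 0.0, -1.6]
gripper_width: 26.6
```

```bash
python3 st.py; python3 - <<'E'
from h import *
im,d,cam=snap("scene"); cv2.imwrite("pics/s2.png",cv2.resize(im[60:280,150:430],None,fx=2.5,fy=2.5))
v,u=np.mgrid[0:420,0:560]
P=bydepth(np.c_[u.ravel(),v.ravel()],d,cam).reshape(420,560,3)
for z0 in (110,125,140,155,165):
    m=(np.hypot(P[...,0]-543,P[...,1]-106)<25)&(P[...,2]>z0)&(P[...,2]<z0+12)
    if m.any(): print(z0,m.sum(),P[m].mean(0).round(1))
E
```

```text
6.25 [542.3 106.8 193.5] [[-0.0009, 0.0013, -1.0], [-0.35, 0.9368, 0.0015], [0.9368, 0.35, -0.0004]] [ 0.9  0.  -1.6] [ 0.004 -0.002  0.001 -0.     0.001 -0.002] 26.595239316027637
110 37 [546.1 105.6 117. ]
125 46 [545.9 105.5 131. ]
140 48 [546.1 105.4 146.1]
155 12 [546.5 104.5 156.6]
```

View pics/s2.png

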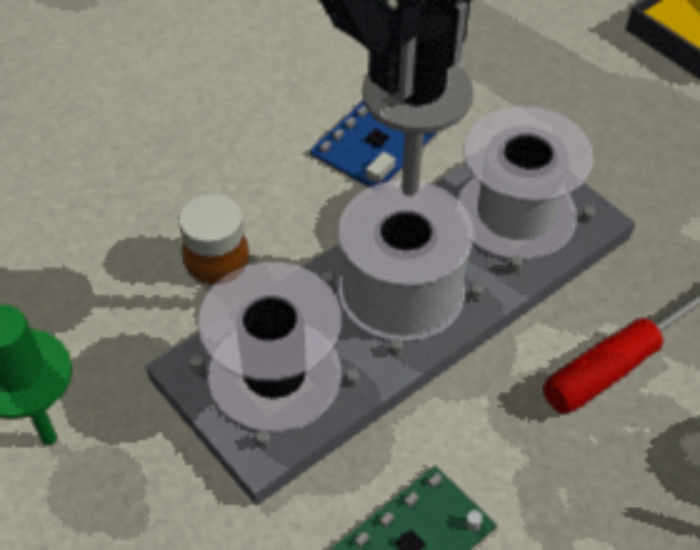

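The rod hangs vertical, with its axis at about (542.3, 107), over the full reel's hole at (405,230) in the crop. Next I lower it.

Emit:
{"name": "arm_command", "arguments": {"increments": [[[0,0,0],[0.5,-1,-6],1],[[0,0,0],[0.5,-1,-15],1],[[0,0,0],[0.5,-1,-25],1],[[0,0,0],[0.5,-1,-36],1],[[0,0,0],[0.5,-1,-46],1]]}}

```text
clock: 6.8
position: [542.4, 105.7, 146.1]
ee_rot: [-0.125, 0.697, 0.126, 0.695]
contact_force: [0.7, 0.1, -1.6]
gripper_width: 26.5
```

Emit:
{"name": "arm_command", "arguments": {"increments": [[[0,0,0],[0,0,-10],1],[[0,0,0],[0,0,-20],1],[[0,0,0],[0,0,-30],1],[[0,0,0],[0,0,-40],1],[[0,0,0],[0,0,-46],1]]}}

```text
clock: 7.3
position: [542.1, 105.6, 98.9]
ee_rot: [-0.125, 0.697, 0.126, 0.695]
contact_force: [0.2, 0.6, -0.7]
gripper_width: 26.3
```

```bash
python3 st.py
```

```text
7.3 [542.1 105.6  98.9] [[-0.0033, 0.0004, -1.0], [-0.35, 0.9367, 0.0015], [0.9367, 0.35, -0.0029]] [ 0.2  0.6 -0.7] [-0.002  0.066 -0.052  0.004  0.131 -0.   ] 26.30248843382687
```

10.7 mm left to go, and no contact forces so far.

Emit:
{"name": "arm_command", "arguments": {"increments": [[[0,-0.2,0],[0,0,-3],1],[[0,-0.2,0],[0,0,-6],1],[[0,-0.2,0],[0,0,-8],1],[[0,-0.2,0],[0,0,-9],1],[[0,-0.2,0],[0,0,-9.5],1]]}}

```text
clock: 7.8
position: [542.2, 105.6, 89.6]
ee_rot: [-0.126, 0.696, 0.126, 0.696]
contact_force: [0.2, 1.1, -0.5]
gripper_width: 26.8
```

Emit:
{"name": "arm_command", "arguments": {"increments": [[[0,0,0],[0,0,-0.5],1],[[0,0,0],[0,0,-1],1],[[0,0,0],[0,0,-1.3],1],[[0,0,0],[0,0,-1.3],1],[[0,0,0],[0,0,-1.3],1]]}}

```text
clock: 8.3
position: [542.2, 105.7, 88.3]
ee_rot: [-0.126, 0.696, 0.126, 0.696]
contact_force: [0.2, -0.6, -1.3]
gripper_width: 26.6
```

```bash
python3 st.py
```

```text
8.3 [542.2 105.7  88.3] [[0.0008, 0.0006, -1.0], [-0.35, 0.9367, 0.0003], [0.9367, 0.35, 0.001]] [ 0.2 -0.6 -1.3] [ 0.001  0.001 -0.    -0.    -0.     0.   ] 26.611676444823026
```

Still carrying its weight (about -1.3 N), so I go down a bit more until it touches.

Emit:
{"name": "arm_command", "arguments": {"increments": [[[0,0,0],[0,0,-0.5],1],[[0,0,0],[0,0,-1],1],[[0,0,0],[0,0,-1],1],[[0,0,0],[0,0,-1],1],[[0,0,0],[0,0,-1],1]]}}

```text
clock: 8.8
position: [542.5, 105.7, 88.0]
ee_rot: [-0.126, 0.695, 0.126, 0.696]
contact_force: [-2.4, -1.0, 5.6]
gripper_width: 26.7
```

```bash
python3 st.py
```

```text
8.8 [542.5 105.7  88. ] [[0.0016, 0.0007, -1.0], [-0.3503, 0.9366, 0.0001], [0.9366, 0.3503, 0.0018]] [-2.4 -1.   5.6] [ 0.001 -0.001 -0.    -0.001 -0.001  0.002] 26.654248473092377
```

Contact at 5.6 N, so the disc is down. Release and retreat.

Emit:
{"name": "arm_command", "arguments": {"increments": [[[0,0,0],[0,0,0],0.5],[[0,0,0],[0,0,0],0.3],[[0,0,0],[0,0,0],0],[[0,0,0],[0,0,0],0],[[0,0,0],[0,0,0],0]]}}

```text
clock: 9.3
position: [542.5, 105.7, 87.8]
ee_rot: [-0.126, 0.695, 0.126, 0.696]
contact_force: [-0.6, 0.3, -1.2]
gripper_width: 85.6
```

Emit:
{"name": "arm_command", "arguments": {"increments": [[[0,0,0],[0,0,0],0],[[0,0,0],[0,0,5],0],[[0,0,0],[0,0,15],0],[[0,0,0],[0,0,30],0],[[0,0,0],[0,0,50],0]]}}

```text
clock: 9.8
position: [542.2, 105.6, 138.5]
ee_rot: [-0.126, 0.696, 0.126, 0.696]
contact_force: [0.0, 0.0, 0.3]
gripper_width: 85.6
```

Emit:
{"name": "arm_command", "arguments": {"increments": [[[0,0,0],[0,0,15],0],[[0,0,0],[0,0,35],0],[[0,0,0],[0,0,60],0],[[0,0,0],[0,0,80],0],[[0,0,0],[0,0,90],0]]}}

```text
clock: 10.3
position: [543.1, 105.9, 231.7]
ee_rot: [-0.126, 0.694, 0.126, 0.698]
contact_force: [-0.0, -0.0, 1.3]
gripper_width: 85.4
```

```bash
python3 st.py; python3 - <<'E'
from h import *
im,d,cam=snap("scene"); cv2.imwrite("pics/s3.png",cv2.resize(im[60:280,150:430],None,fx=2.5,fy=2.5))
im,d,cam=snap("wrist"); v,u=np.mgrid[0:420,0:560]
P=bydepth(np.c_[u.ravel(),v.ravel()],d,cam).reshape(420,560,3)
for n,z0,z1,r in(("top",112,130,25),("disc",78.5,84,32)):
    m=(np.hypot(P[...,0]-542.5,P[...,1]-106)<r)&(P[...,2]>z0)&(P[...,2]<z1)
    p=P[m]; A=np.c_[p[:,:2]-p[:,:2].mean(0),np.ones(len(p))]
    print(n,len(p),p.mean(0),p.min(0),p.max(0),np.linalg.lstsq(A,p[:,2],rcond=None)[0])
E
```

```text
10.3 [543.1 105.9 231.7] [[0.0051, 0.002, -1.0], [-0.3505, 0.9366, 0.0], [0.9365, 0.3505, 0.0055]] [-0.  -0.   1.3] [ 0.    -0.058  0.119 -0.017 -0.216 -0.001] 85.37660944945308
top 1207 [542.47734843 105.72748671 122.55325627] [529.98597551  92.49056789 112.02715756] [557.31725218 119.90479786 125.06852757] [9.54533183e-02 3.97621478e-02 1.22553256e+02]
disc 2027 [537.55004741 104.0034899   81.19269906] [515.9442262   78.75156216  78.51615841] [571.50944052 133.89519751  83.93869374] [1.18090089e-03 1.47384163e-03 8.11926991e+01]
```

View pics/s3.png

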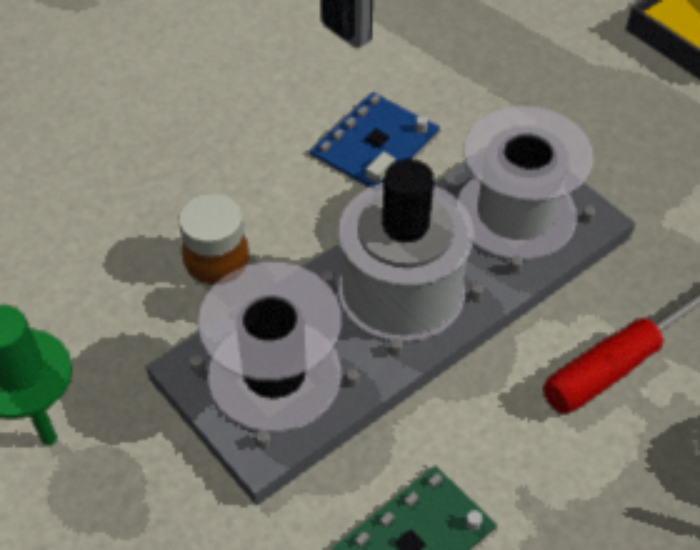

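The spindle stands in the full reel (grip at (408,200) in the crop), with its disc flat at z = 81.2 where 81 is expected. All three reels are seated and the gripper is clear.

```bash
python3 -c "
from bench import arm; print(arm.job_done())"
```

```text
the job is handed in; nothing more can be done
None
```

The spindle is out of the empty reel and standing in the full reel, the middle one. I lowered it until its disc touched at about 6 N, released it, and handed the job in at about 10.4 s.

The last checks, taken after letting go, all agreed:
- **Disc:** its top is at z ≈ 81.2 mm where 81 was expected, with a slope of about 0.1°.
- **Grip:** its top is at about 122.6 mm where 123 was expected, with the axis at about (542.5, 105.7), within 1 mm of the full reel's measured centre. A plane fit over the grip's top came out sloped, but that sample probably included some of the grip's side. I relied on the flat disc instead.
- **Reels and arm:** all three reels are in their seats, and the open gripper is well above everything with no contact. The highest wrist force I read was about 6 N.

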